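# Pack the glaze sample case, shut it and fasten its hasps

### The arm

A 7-joint arm with a two-finger parallel gripper is mounted at the origin on a cart in front of the work surface, level with it; the furniture and walls round the work are solid. World frame = base frame: x ahead of the robot, y to its left, z up, the work surface at z = 0. Lengths are in m, angles in rad, forces in N, time in s.
With the tool pointing down it reaches from about 0.4 to 0.85 m from the base axis. Payload 10.4 kg.
Tool frame: the origin (TCP) lies between the finger pads; the fingertips stand 19 mm ahead of it and the grasp point (between the pads) is the TCP; z points along the fingers, x is the direction in which the jaws open and shut, and the axes are right-handed (so a half turn about z gives the same grasp; the last joint's range is limited). The gripper opens to 87 mm and grips with 3 to 60 N. Pads are 19 mm wide; open, the fingers measure 117 mm over their backs; the gripper's body (75 mm by 190 mm) begins 51 mm behind the grasp point.
Start: joints at [-1.342, 0.332, -0.065, 1.46, 0.022, 1.35, -0.088], TCP at [0.156, 0.605, 0.242] pointing down, gripper open.
Joint ranges: [-2.6, 2.6], [-0.5, 2.12], [-1.47, 1.34], [0.16, 2.42], [-1.27, 4.41], [0.06, 2.06], [-2.6, 2.6]. Speed limits (rad/s): [2.22, 2.22, 2.79, 2.79, 3.14, 3.14, 3.14].

### API

Orientations are given as a unit quaternion [x, y, z, w].
In Python, from bench import * gives the robot as it stands.
- The arm moves only by the tool step_arm, never from a script. Its argument "commands" is a list of rows, each a list of 6 numbers: the shift along the tool's x, y, z in m, then the turn, a rotation vector about the tool's x, y, z in rad. In form: [[tx, ty, tz, rx, ry, rz], ...]. A call has 1 to 12 rows; each row shifts and turns the commanded pose from where the row before left it, along the tool's axes as they then stand; what a row does not reach is not made up. A row lasts 1/10 s, in which the tool goes at most 50 mm and 8.59 degrees, less where a joint would pass 70% of its speed; a pose out of reach is approached as far as the arm can. A call with a gripper value outside its range is refused whole. "gripper" is the opening, from 0 (shut) to 1 (fully open), set as the call begins (left out, the last holds). The fingers move at their own pace and stop on an object; "grip_force" is the grip in N (left out, the last holds). Time passes only in rows, so rows that do not move let the fingers close. It gives the time, the measured TCP pose, the force and the opening at its end, in the units of the state.
- read_state(): the state, without advancing time (a new reading comes with each control period).
- camera(name): name is "scene" or "top" or "wrist"; returns the picture (480x640x3 uint8, red, green, blue); there is no depth.
- get_calibration(name): a dict with "fx", "fy", "cx", "cy" (pixels), "R" (3x3) and "t" (3): a world point X has camera coordinates R X + t. Camera axes: x right, y down, z forward; pixel columns grow to the right and rows downward; lengths in m; the calibration is good to about 2 mm. A picture is of the moment at which its call begins: read the wrist's pose just before it. get_calibration takes no time and is no camera call; for the wrist camera it gives the pose at the moment of the call.
- close_job(): hands the job in, once; it reports no verdict.
The state is a dict: "time": time; "joint_positions": joint angles; "joint_vel": joint speeds; "joint_torque": joint torques, N m; "ee_pos": TCP position; "eef_rot": TCP orientation; "ft_force": force on the tool from outside, world axes, zero at the start; "torque": the same for the moment, N m; "width": finger opening in m.
Only numpy, scipy, OpenCV 4.12 (cv2) and the standard library are available. Lean on these libraries where they do the work, as an engineer would, in place of code of your own. Each camera call takes 0.05 s, during which the arm holds its last target. There are 200 camera calls.

### The job

Pack every small screw-capped glaze jar that stands loose along the front of the table into the open wooden sample case, each upright on the floor of a pocket of its own. Then swing the lid over and press it down until the two halves meet edge to edge, and after that swing both hasps down over their staples until they lie flat against the front. Leave everything else on the table where it is.

Things in the scene. Friction and masses are not known exactly. Their poses are not given: they have to be found in the camera images.
- case: long wooden sample case, fixed to the table; origin: centre of its underside, z up, x towards its hinge (away from the robot), y along its length. Lower shell 84 (x) by 247 (y) by 40 mm high, walls and floor 4 mm. Four pockets 55 by 55 mm, floors 4 mm up, centred at x = 0, y = -90, -30, 30, 90 mm; pocket walls end 28 mm up. Shut, the case is 76 mm high. A steel staple stands out 14 mm from the front at y = +55 and -55 mm, 27 to 37 mm up
- case_lid (a joint): opening angle of the lid (upper shell, 84 by 247 mm, 36 mm deep outside, 32 inside, 0.4 kg). 0 = shut, rims edge to edge; starts open, leaning back, at about 1.9 to 2.15; limit 2.2. Stiff hinge (0.3 N m): stays at any angle, so it must be pushed all the way down. No handle: push its back (outer face) over towards the robot, then press on its top near the front edge, between the hasps
- case_hinge (a point): middle of the lid's hinge line, at the back rim of the lower shell (in the case's frame x = 42 mm, 40 mm up); the line runs along the case's y
- lid_edge (a point): middle of the lid's free (front) rim edge, 84 mm from the hinge line
- hasp_left (a joint): angle of the brass hasp hinged on the lid's front wall, the one on the robot's left (case y = +55 mm). 0 = hanging flat against the front, its slot over the staple (which then holds the lid); grows as it swings out and up (1.57 = straight out, limit 2.3). With the lid shut its hinge line is at case x = -45.5 mm, 64 mm up. Stays where left (0.015 N m). Shoving its lip inward while it still stands out can lift the lid
- hasp_right (a joint): angle of the brass hasp hinged on the lid's front wall, the one on the robot's right (case y = -55 mm). 0 = hanging flat against the front, its slot over the staple (which then holds the lid); grows as it swings out and up (1.57 = straight out, limit 2.3). With the lid shut its hinge line is at case x = -45.5 mm, 64 mm up. Stays where left (0.015 N m). Shoving its lip inward while it still stands out can lift the lid
- hasp_left_tab (a point): middle of the outer edge of the lip at the free end of the left hasp. The strap is 26 mm wide and 50 mm long from its hinge; at its end the lip, 4 mm thick, stands out 16 mm from the strap's outer face, so its edge is 52 mm from the hinge line. With hasp and lid shut the lip is 15 mm above the table and reaches 6 mm farther out than the staple
- hasp_right_tab (a point): middle of the outer edge of the lip at the free end of the right hasp. The strap is 26 mm wide and 50 mm long from its hinge; at its end the lip, 4 mm thick, stands out 16 mm from the strap's outer face, so its edge is 52 mm from the hinge line. With hasp and lid shut the lip is 15 mm above the table and reaches 6 mm farther out than the staple
- jar_green: small screw-capped glaze test jar, pale green with a green cap, standing loose on the table at the start (or absent: then None). Body 49 mm wide, 52 mm high; on it a cap 45 mm across, from 52 to 64 mm above the base; 0.06 to 0.13 kg. Origin: centre of the underside, z up through the cap. Take it round the cap. A fixed heap of crumpled film, up to 170 mm high, begins at about x = 0.47 m (y -0.16 to 0.16) behind the jars
- jar_black: small screw-capped glaze test jar, black with a black cap, standing loose on the table at the start (or absent: then None). Body 49 mm wide, 52 mm high; on it a cap 45 mm across, from 52 to 64 mm above the base; 0.06 to 0.13 kg. Origin: centre of the underside, z up through the cap. Take it round the cap. A fixed heap of crumpled film, up to 170 mm high, begins at about x = 0.47 m (y -0.16 to 0.16) behind the jars
- jar_red: small screw-capped glaze test jar, red with a red cap, standing loose on the table at the start (or absent: then None). Body 49 mm wide, 52 mm high; on it a cap 45 mm across, from 52 to 64 mm above the base; 0.06 to 0.13 kg. Origin: centre of the underside, z up through the cap. Take it round the cap. A fixed heap of crumpled film, up to 170 mm high, begins at about x = 0.47 m (y -0.16 to 0.16) behind the jars
- jar_green_b: small screw-capped glaze test jar, a second pale green one with a green cap, standing loose on the table at the start (or absent: then None). Body 49 mm wide, 52 mm high; on it a cap 45 mm across, from 52 to 64 mm above the base; 0.06 to 0.13 kg. Origin: centre of the underside, z up through the cap. Take it round the cap. A fixed heap of crumpled film, up to 170 mm high, begins at about x = 0.47 m (y -0.16 to 0.16) behind the jars
- pigment_jar: bystander: big all-red pigment jar, 68 mm across, 104 mm high, not one of the small jars; origin: centre of its underside
- slip_trailer: bystander: red rubber slip bulb with a white nozzle, 54 mm across, 100 mm high; origin: centre of its underside
- bisque_dish: bystander: small pale bisque dish, 72 mm across, 24 mm high; origin: centre of its underside
- engobe_packet: bystander: white and red cardboard packet, 45 by 75 mm, 110 mm high; origin: centre of its underside
Things that resemble listed ones, but are neither listed nor needed, are in the scene too. Of the things that look like the jar_red, the larger one is meant.

How it is judged:
By the outcome, as a careful person would: the job done as asked, in the order asked, and still so for the second after the job is handed in, with the robot touching nothing.
Of jar_green, jar_black, jar_red, jar_green_b only 3 to 4 are there at a start; the rules pass over those that are not, and their reading is None.
At some moment in a run one of jar_green, jar_black, jar_red, jar_green_b may be knocked a few centimetres aside while the robot is not near it.
It also fails if it takes over 208 s, if anything falls off the work surface, if the arm or the gripper's body presses on something with over 40 N, if the wrist force passes 120 N, or if a joint passes its speed limit or range.

## Working session

There is one attempt and no reset: what is moved stays moved. The work goes in short steps, Python scripts to look and compute and a tool call to move; the robot and the scene stay as the last step left them, time stands still between calls to the robot, and variables do not carry over. Pictures are saved under pics/ and viewed, on a budget of 14 in all, crops included, one or two more only if the job needs it, and the job is handed in when it is done.

Besides the shell and the picture viewer there is one more tool, called after ">>>" as name(argument=value, ...) on one line, values as JSON. step_arm: Moves the arm, as the interface text tells. Its arguments: {"type":"object","properties":{"commands":{"type":"array","items":{"type":"array","items":{"type":"number"}}},"gripper":{"type":"number"},"grip_force":{"type":"number"}},"required":["commands"]}

```bash
mkdir -p pics; ls; python3 - <<'E'
from bench import *
import cv2,numpy as np
s=read_state();print({k:np.round(v,3).tolist() for k,v in s.items()})
for n in("scene","top"):
    cv2.imwrite(f"pics/{n}0.png",camera(n)[:,:,::-1]);c=get_calibration(n);R=np.array(c["R"]);print(n,c["fx"],c["cx"],c["cy"],np.round(-R.T@np.array(c["t"]),3),np.round(R,3).tolist())
E
```

```text
pics
{'time': 0.0, 'joint_positions': [-1.342, 0.333, -0.065, 1.461, 0.022, 1.35, -0.088], 'joint_vel': [-0.0, -0.001, -0.001, -0.0, -0.0, -0.0, 0.0], 'joint_torque': [-0.001, -62.324, 0.024, -38.991, -0.062, 0.039, 0.0], 'ee_pos': [0.156, 0.605, 0.241], 'eef_rot': [0.79, 0.613, -0.001, 0.0], 'ft_force': [0.368, 0.265, 0.612], 'torque': [0.026, 0.043, -0.004], 'width': 0.087}
scene 451.25717556324025 314.94086456258816 242.57146054711748 [-0.406  0.329  0.823] [[-0.446, -0.895, -0.011], [-0.538, 0.277, -0.796], [0.716, -0.349, -0.605]]
top 531.7116874345609 319.39850464763674 230.88122455035247 [-0.013 -0.007  1.963] [[-0.216, -0.976, -0.006], [-0.943, 0.211, -0.257], [0.252, -0.05, -0.966]]
```

View pics/scene0.png

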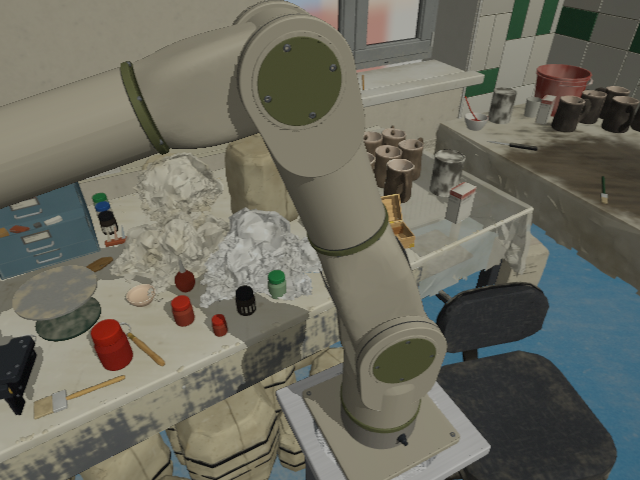

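View pics/top0.png

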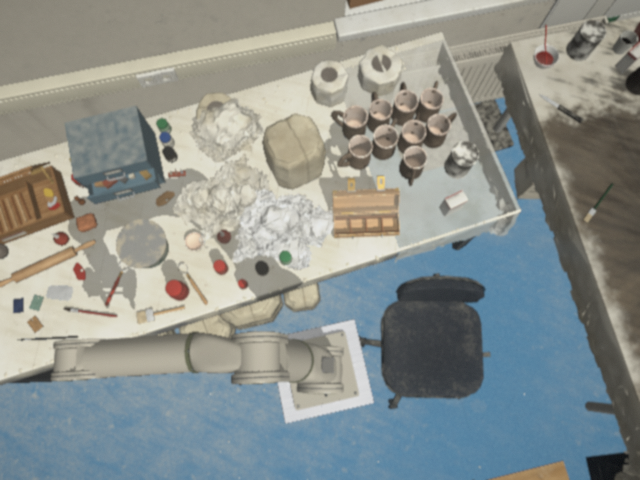

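The scene picture shows a green jar (277,283), a black jar (246,299), a red one (182,310), a smaller red one (220,325) and the big pigment jar (112,345). The top picture shows them at (285,257), (262,268), (221,267), (242,284) and (177,289), with the case at (366,212). The larger red look-alike, (221,267) in top, should be jar_red. I don't see a second green jar. Next I'll enlarge to check.

```bash
cat > h.py <<'E'
from bench import *
import cv2,numpy as np
from scipy.spatial.transform import Rotation as Ro
def ray(n,u,v,z,c=None):
    c=c or get_calibration(n);R=np.array(c["R"]);o=-R.T@np.array(c["t"])
    d=R.T@np.array([(u-c["cx"])/c["fx"],(v-c["cy"])/c["fy"],1]);return o+d*(z-o[2])/d[2]
def proj(n,X,c=None):
    c=c or get_calibration(n);p=np.array(c["R"])@np.array(X)+np.array(c["t"]);return np.array([c["fx"]*p[0]/p[2]+c["cx"],c["fy"]*p[1]/p[2]+c["cy"]])
def tool(dw,rot=None):
    "world shift -> tool axes"
    return Ro.from_quat(read_state()["eef_rot"]).inv().apply(dw)
def st():
    s=read_state();R=Ro.from_quat(s["eef_rot"]).as_matrix();print("t %.1f pos %s F %s w %.4f xax %s zax %s"%(s["time"],np.round(s["ee_pos"],4),np.round(s["ft_force"],1),s["width"],np.round(R[:,0],3),np.round(R[:,2],3)));return s
E
python3 - <<'E'
from h import *
im=cv2.imread("pics/top0.png");a=cv2.resize(im[175:305,200:410],None,fx=3.8,fy=3.8,interpolation=cv2.INTER_CUBIC)
cv2.imwrite("pics/c1.png",a)
for n,u,v,z in[("g",285,257,.064),("k",262,268,.064),("r",221,267,.064),("sr",242,284,.04),("case",366,225,.03)]:print(n,ray("top",u,v,z).round(3))
for n,u,v,z in[("g",277,275,.064),("k",246,292,.064),("r",182,302,.064)]:print(n,ray("scene",u,v,z).round(3))
E
```

```text
g [0.414 0.039 0.064]
k [0.392 0.128 0.064]
r [0.428 0.273 0.064]
sr [0.355 0.213 0.04 ]
case [ 0.476 -0.283  0.03 ]
g [0.414 0.037 0.064]
k [0.391 0.129 0.064]
r [0.428 0.276 0.064]
```

View pics/c1.png

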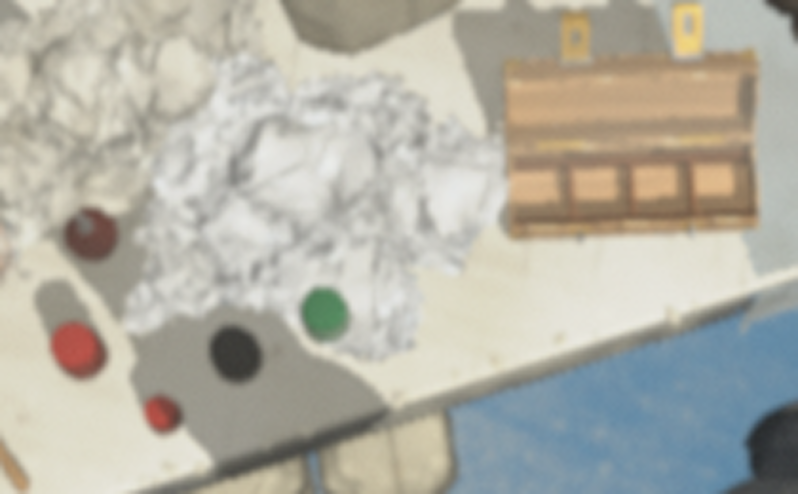

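Only three small jars are there: green, black and red. Of the red look-alikes, the one at crop (78,350) is about 49 mm across and its 64 mm cap height agrees in both cameras. The one at (162,413) is about 35 mm. The dark red one at (90,233) is the slip bulb. Next I'll work out the case pose and the first move.

```bash
python3 - <<'E'
from h import *
f=lambda u,v,z:ray("top",200+u/3.8,175+v/3.8,z)
L=f(510,236,.036);Rr=f(757,228,.036);print(L.round(3),Rr.round(3),np.linalg.norm(L-Rr),"yaw",np.degrees(np.arctan2(*(L-Rr)[:2]))*-1)
# pocket floors
for u in(537,597,656,716):print(f(u,184,.004).round(3))
s=st();print(tool(np.array([.42,.275,.24])-s["ee_pos"]).round(3))
E
```

```text
[ 0.455 -0.155  0.036] [ 0.41  -0.394  0.036] 0.2431595771289517 yaw -10.668868162775686
[ 0.509 -0.196  0.004]
[ 0.496 -0.255  0.004]
[ 0.483 -0.313  0.004]
[ 0.47  -0.372  0.004]
t 0.1 pos [0.1556 0.605  0.2408] F [ 0.3 -0.5 -0.8] w 0.0869 xax [ 0.249  0.968 -0.001] zax [-0.    -0.001 -1.   ]
[-0.254  0.338  0.001]
```

>>> step_arm(commands=[[-0.025,0.034,0,0,0,0],[-0.025,0.034,0,0,0,0],[-0.025,0.034,0,0,0,0],[-0.025,0.034,0,0,0,0],[-0.025,0.034,0,0,0,0],[-0.025,0.034,0,0,0,0],[-0.025,0.034,0,0,0,0],[-0.025,0.034,0,0,0,0],[-0.025,0.034,0,0,0,0],[-0.025,0.034,0,0,0,0],[0,0,0,0,0,0],[0,0,0,0,0,0]], gripper=1, grip_force=15)

```text
time: 1.3
ee_pos: [0.4229, 0.2778, 0.2413]
eef_rot: [0.791, 0.612, -0.0, -0.0]
ft_force: [-0.2, 1.6, 0.7]
width: 0.0873
```

```bash
python3 - <<'E'
from h import *
s=st();c=get_calibration("wrist");cv2.imwrite("pics/w1.png",camera("wrist")[:,:,::-1])
R=np.array(c["R"]);print(c["fx"],(-R.T@np.array(c["t"])).round(3),R.round(2).tolist())
print("red pred",proj("wrist",[.428,.275,.064],c),"tcp",proj("wrist",s["ee_pos"],c))
E
```

```text
t 1.3 pos [0.4229 0.2778 0.2413] F [-0.2  1.6  0.7] w 0.0873 xax [ 0.251  0.968 -0.   ] zax [-0. -0. -1.]
401.4110243451565 [0.343 0.299 0.385] [[0.25, 0.97, -0.0], [0.92, -0.24, 0.3], [0.29, -0.08, -0.95]]
red pred [309.51179044 222.43774449] tcp [310.38968404 325.70733767]
```

View pics/w1.png

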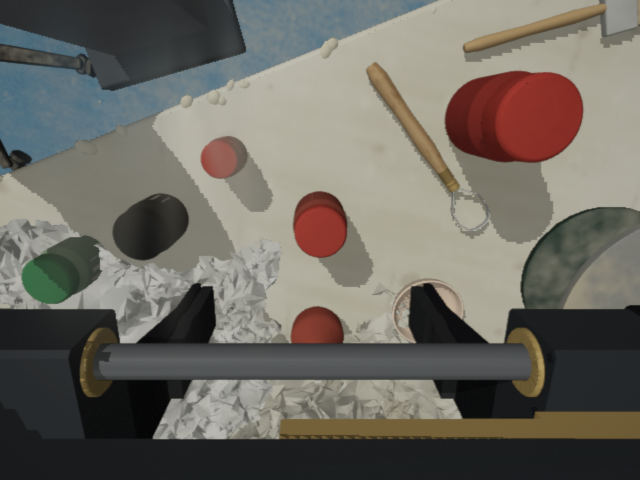

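The red cap is centred at (320,230), the black one at about (142,232) and the green at (50,280). The slip bulb (318,330) and the dish (428,305) lie behind the red jar.

```bash
python3 - <<'E'
from h import *
s=st()
for n,u,v in[("r",320.5,230.5),("k",145,230),("g",51,279)]:
    p=ray("wrist",u,v,.064);print(n,p.round(4),tool(p+[0,0,.009]-s["ee_pos"]).round(4))
E
```

```text
t 1.4 pos [0.4222 0.2789 0.2413] F [-0.6  0.2 -0.1] w 0.0869 xax [ 0.249  0.968 -0.   ] zax [-0.001  0.    -1.   ]
r [0.4363 0.2832 0.064 ] [0.0078 0.0126 0.1683]
k [0.3994 0.1416 0.064 ] [-0.1386  0.0121  0.1683]
g [0.4205 0.0462 0.064 ] [-0.2258  0.0564  0.1683]
```

>>> step_arm(commands=[[0.006,0.012,0.02,0,0,0.03],[0,0,0.03,0,0,0.03],[0,0,0.03,0,0,0],[0,0,0.02,0,0,0],[0,0,0,0,0,0],[0,0,0,0,0,0]])

```text
time: 1.95
ee_pos: [0.4353, 0.2823, 0.142]
eef_rot: [0.808, 0.589, -0.0, -0.0]
ft_force: [0.0, 1.0, 0.1]
width: 0.0874
```

```bash
python3 - <<'E'
from h import *
s=st();c=get_calibration("wrist");im=camera("wrist")[:,:,::-1].copy();s2=st()
cv2.imwrite("pics/w2.png",im)
print(proj("wrist",[.4363,.2832,.064],c),proj("wrist",[.428,.274,.064],c))
E
```

```text
t 1.9 pos [0.4353 0.2823 0.142 ] F [0.  1.  0.1] w 0.0874 xax [ 0.305  0.952 -0.   ] zax [-0.  0. -1.]
t 2.0 pos [0.4358 0.2824 0.1427] F [0.1 1.1 1. ] w 0.0872 xax [0.306 0.952 0.001] zax [ 0.001  0.001 -1.   ]
[312.81311059 259.18664483] [293.52668522 251.0366359 ]
```

View pics/w2.png

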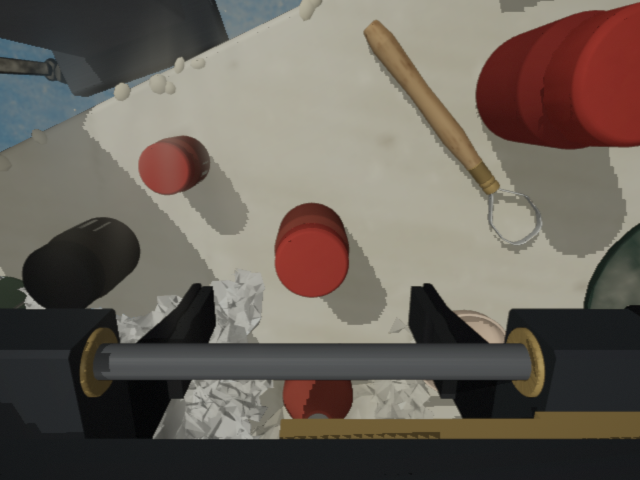

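The red cap is centred at (312,260), against a prediction of (313,259) from the earlier wrist fix. So the wrist measurement holds and the gripper is aligned.

>>> step_arm(commands=[[0.001,0,0.01,0,0,-0.06],[0,0,0.02,0,0,-0.06],[0,0,0.02,0,0,0],[0,0,0.015,0,0,0],[0,0,0.003,0,0,0],[0,0,0,0,0,0]])

```text
time: 2.6
ee_pos: [0.4364, 0.2828, 0.0744]
eef_rot: [0.771, 0.636, 0.0, -0.0]
ft_force: [0.6, 0.4, -0.5]
width: 0.087
```

>>> step_arm(commands=[[0,0,0,0,0,0],[0,0,0,0,0,0],[0,0,0,0,0,0],[0,0,0,0,0,0],[0,0,0,0,0,0],[0,0,0,0,0,0],[0,0,0,0,0,0]], gripper=0, grip_force=15)

```text
time: 3.3
ee_pos: [0.4361, 0.2822, 0.0736]
eef_rot: [0.772, 0.636, -0.0, -0.0]
ft_force: [-0.1, -0.2, 1.0]
width: 0.0445
```

>>> step_arm(commands=[[0,0,-0.05,0,0,0],[0,0,-0.05,0,0,0],[0,0,-0.05,0,0,0],[0,0,-0.05,0,0,0],[-0.03,0.007,0,0,0,0],[-0.046,0.011,0,0,0,0],[-0.046,0.011,0,0,0,0],[-0.046,0.011,0,0,0,0],[-0.046,0.011,0,0,0,0],[-0.046,0.011,0,0,0,0],[-0.046,0.011,0,0,0,0],[-0.046,0.011,0,0,0,0]])

```text
time: 4.5
ee_pos: [0.451, -0.0813, 0.2736]
eef_rot: [0.772, 0.636, 0.0, -0.0]
ft_force: [1.7, 0.7, -0.5]
width: 0.0447
```

>>> step_arm(commands=[[-0.046,0.011,0,0,0,0],[-0.046,0.011,0,0,0,0],[-0.046,0.011,0,0,0,0],[-0.046,0.011,0,0,0,0],[-0.03,0.007,0,0,0,0],[0,0,0,0,0,0],[0,0,0,0,0,0],[0,0,0,0,0,0]])

```text
time: 5.3
ee_pos: [0.461, -0.298, 0.2733]
eef_rot: [0.771, 0.637, 0.0, -0.0]
ft_force: [-0.3, -0.4, -2.1]
width: 0.0444
```

```bash
python3 - <<'E'
from h import *
s=st();c=get_calibration("wrist");im=camera("wrist")[:,:,::-1].copy()
cv2.imwrite("pics/w3.png",im);cv2.imwrite("pics/top3.png",camera("top")[:,:,::-1])
E
```

```text
t 5.3 pos [ 0.461  -0.298   0.2733] F [-0.3 -0.4 -2.1] w 0.0444 xax [0.189 0.982 0.001] zax [-0.     0.001 -1.   ]
```

View pics/w3.png

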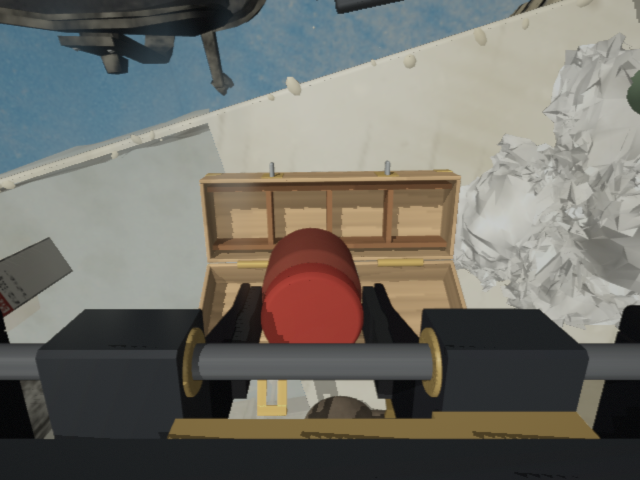

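The case shows its front rim corners at (202,179) and (460,174), its back rim at about (208,262) to (456,262), and its staples at (272,164) and (388,163). Dividers are at columns 270, 329 and 388. All four pockets are empty.

```bash
python3 - <<'E'
from h import *
from scipy.optimize import least_squares
s=st();c=get_calibration("wrist")
obs=[(-42,123.5,40,460,175),(-42,-123.5,40,202,179),(42,123.5,40,456,262),(42,-123.5,40,208,262),(-56,55,37,388,163),(-56,-55,37,272,164),(-27,0,28,329,189),(-27,60,28,388,188),(-27,-60,28,270,190)]
def W(p,q):
    a=p[2];return np.array([p[0]+(q[0]*np.cos(a)-q[1]*np.sin(a))/1e3,p[1]+(q[0]*np.sin(a)+q[1]*np.cos(a))/1e3,q[2]/1e3])
r=least_squares(lambda p:np.concatenate([proj("wrist",W(p,o),c)-o[3:] for o in obs]),[.48,-.28,-.18],loss="soft_l1")
print(r.x.round(4),np.degrees(r.x[2]),r.fun.reshape(-1,2).round(1).tolist())
for y in(-90,-30,30,90):print(y,W(r.x,(0,y,4)).round(4))
p=W(r.x,(0,-92,4));print(tool(p-np.r_[s["ee_pos"][:2],p[2]]).round(4))
E
```

```text
t 5.4 pos [ 0.4612 -0.2978  0.2735] F [-0.3 -0.  -0.8] w 0.0440 xax [0.189 0.982 0.001] zax [ 0.     0.001 -1.   ]
[ 0.4834 -0.283  -0.1762] -10.096263913481527 [[1.9, 0.2], [-2.6, -0.0], [-2.3, -3.0], [-0.4, 0.3], [1.0, -2.1], [-0.3, -1.5], [0.9, 1.5], [3.2, 1.6], [-1.2, 1.3]]
-90 [ 0.4676 -0.3716  0.004 ]
-30 [ 0.4781 -0.3125  0.004 ]
30 [ 0.4887 -0.2534  0.004 ]
90 [ 0.4992 -0.1943  0.004 ]
[-0.0732  0.0203 -0.0001]
```

>>> step_arm(commands=[[-0.036,0.01,0,0,0,0],[-0.036,0.011,0,0,0,0],[0,0,0.04,0,0,-0.01],[0,0,0.05,0,0,0],[0,0,0.05,0,0,0],[0,0,0.018,0,0,0],[0,0,0,0,0,0],[0,0,0,0,0,0]])

```text
time: 6.2
ee_pos: [0.4683, -0.3736, 0.1165]
eef_rot: [0.768, 0.64, 0.0, 0.0]
ft_force: [-0.9, 1.0, -0.9]
width: 0.0442
```

```bash
python3 - <<'E'
from h import *
s=st()
cv2.imwrite("pics/w4.png",camera("wrist")[60:420,80:560,::-1])
E
```

```text
t 6.2 pos [ 0.4683 -0.3736  0.1165] F [-0.9  1.  -0.9] w 0.0442 xax [ 0.18   0.984 -0.   ] zax [ 0.001 -0.    -1.   ]
```

View pics/w4.png

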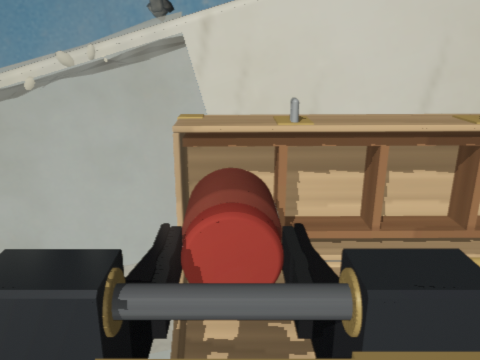

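The jar hangs over the end pocket. The front-left corner is at full-frame (257,178), the staple tip at (375,158), and the divider fronts are at columns 361, 456 and 547 on row 205.

```bash
cat >> h.py <<'E'
from scipy.optimize import least_squares
def W(p,q):
    a=p[2];return np.array([p[0]+(q[0]*np.cos(a)-q[1]*np.sin(a))/1e3,p[1]+(q[0]*np.sin(a)+q[1]*np.cos(a))/1e3,q[2]/1e3])
def fit(obs,c):
    r=least_squares(lambda p:np.concatenate([proj("wrist",W(p,o),c)-o[3:] for o in obs]),[.48,-.28,-.18],loss="soft_l1")
    print(r.x.round(4),r.fun.reshape(-1,2).round(1).tolist());return r.x
E
python3 - <<'E'
from h import *
s=st();c=get_calibration("wrist")
p=fit([(-42,-123.5,40,257,178),(-56,-55,37,375,158),(-27.5,-60,28,361,205),(-27.5,0,28,456,205),(-27.5,60,28,547,205),(27.5,-60,28,365,285),(27.5,0,28,457,284)],c)
for y in(-90,90,-30):q=W(p,(0,y,4));print(y,q,tool(q-np.r_[s["ee_pos"][:2],.004]).round(4))
E
```

```text
t 6.2 pos [ 0.4686 -0.374   0.1172] F [-0.2  0.2 -0.8] w 0.0444 xax [ 0.18   0.984 -0.001] zax [ 0.002 -0.001 -1.   ]
[ 0.4828 -0.2851 -0.1883] [[-6.2, 4.0], [0.2, -1.5], [0.9, -1.5], [7.1, -0.8], [17.3, -0.1], [-7.0, 3.4], [-4.4, 5.0]]
-90 [ 0.46600598 -0.37354155  0.004     ] [-0.     -0.0027 -0.    ]
90 [ 0.49969294 -0.1967219   0.004     ] [ 1.8e-01 -1.4e-03 -1.0e-04]
-30 [ 0.47723497 -0.31460167  0.004     ] [ 0.06   -0.0022 -0.    ]
```

>>> step_arm(commands=[[0.001,-0.0015,0.005,0,0,0],[0,0,0.005,0,0,0],[0,0,0.004,0,0,0],[0,0,0.003,0,0,0],[0,0,0.003,0,0,0],[0,0,0.003,0,0,0]])

```text
time: 6.85
ee_pos: [0.4663, -0.3726, 0.0923]
eef_rot: [0.768, 0.64, -0.0, -0.0]
ft_force: [0.3, 0.7, -0.3]
width: 0.0442
```

Base now at about 19 mm, below the pocket wall tops, with no contact force.

>>> step_arm(commands=[[0,0,0.004,0,0,0],[0,0,0.003,0,0,0],[0,0,0.003,0,0,0],[0,0,0.002,0,0,0],[0,0,0.002,0,0,0],[0,0,0,0,0,0]])

```text
time: 7.45
ee_pos: [0.4663, -0.3724, 0.0782]
eef_rot: [0.768, 0.64, -0.0, -0.0]
ft_force: [1.0, 0.2, -1.1]
width: 0.0442
```

>>> step_arm(commands=[[0,0,0,0,0,0],[0,0,0,0,0,0],[0,0,0,0,0,0],[0,0,-0.01,0,0,0],[0,0,-0.03,0,0,0],[0,0,-0.05,0,0,0],[0,0,-0.05,0,0,0],[0,0,-0.05,0,0,0],[0,0,0,0,0,0]], gripper=0.68)

```text
time: 8.35
ee_pos: [0.4677, -0.3749, 0.2762]
eef_rot: [0.769, 0.64, 0.002, 0.005]
ft_force: [-0.5, -0.6, 0.2]
width: 0.0592
```

>>> step_arm(commands=[[0.03,-0.01,0,0,0,0],[0.046,-0.015,0,0,0,0],[0.046,-0.015,0,0,0,0],[0.046,-0.015,0,0,0,0],[0.046,-0.015,0,0,0,0],[0.046,-0.015,0,0,0,0],[0.046,-0.015,0,0,0,0],[0.046,-0.015,0,0,0,0],[0.046,-0.015,0,0,0,0],[0.046,-0.015,0,0,0,0],[0.046,-0.013,0,0,0,0],[0,0,0,0,0,0]], gripper=1)

```text
time: 9.55
ee_pos: [0.3981, 0.1434, 0.2687]
eef_rot: [0.766, 0.643, 0.0, -0.0]
ft_force: [0.7, -1.2, 0.1]
width: 0.0872
```

```bash
python3 - <<'E'
from h import *
s=st();c=get_calibration("wrist");im=camera("wrist")[:,:,::-1].copy()
cv2.imwrite("pics/w5.png",im)
print("k",proj("wrist",[.3994,.1416,.064],c),"g",proj("wrist",[.4205,.0462,.064],c))
E
```

```text
t 9.6 pos [0.3981 0.1434 0.2687] F [ 0.7 -1.2  0.1] w 0.0872 xax [0.173 0.985 0.001] zax [ 0.     0.001 -1.   ]
k [309.42646779 209.84742855] g [211.26039185 249.44680533]
```

View pics/w5.png

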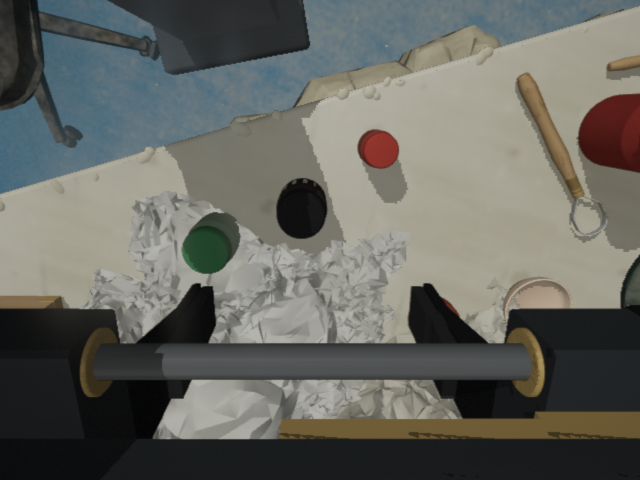

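The black cap is centred at about (302,214) and the green at (207,249), both close to their predicted spots, so nothing has been knocked so far.

```bash
python3 - <<'E'
from h import *
s=st()
for n,u,v in[("k",302,214),("g",207,249)]:
    p=ray("wrist",u,v,.064);print(n,p.round(4),tool(p+[0,0,.009]-s["ee_pos"]).round(4))
E
```

```text
t 9.6 pos [0.3989 0.1402 0.2687] F [ 0.6 -1.6 -1. ] w 0.0870 xax [ 0.176  0.984 -0.   ] zax [ 0. -0. -1.]
k [0.4028 0.131  0.064 ] [-0.0083  0.0054  0.1957]
g [0.4199 0.0389 0.064 ] [-0.0959  0.0385  0.1958]
```

>>> step_arm(commands=[[-0.004,0.004,0.04,0,0,0],[-0.003,0,0.05,0,0,0],[0,0,0.035,0,0,0],[0,0,0,0,0,0],[0,0,0,0,0,0],[0,0,0,0,0,0]])

```text
time: 10.2
ee_pos: [0.4036, 0.1306, 0.1459]
eef_rot: [0.769, 0.64, 0.002, 0.0]
ft_force: [-0.6, -0.2, -0.1]
width: 0.087
```

```bash
python3 - <<'E'
from h import *
s=st();c=get_calibration("wrist");im=camera("wrist")[:,:,::-1].copy();cv2.imwrite("pics/w6.png",im)
g=im.max(2)
for th in(30,45):
    m=(g[100:320,215:410]<th).astype(np.uint8)
    n,l,S,C=cv2.connectedComponentsWithStats(m);i=1+S[1:,4].argmax();print(th,S[i]+[215,100,0,0,0],C[i]+[215,100])
print([ (int(v),int(g[v,280:345:16].max()),g[v,240:390:10].tolist()) for v in range(160,310,15)])
E
```

```text
t 10.2 pos [0.4036 0.1306 0.1459] F [-0.6 -0.2 -0.1] w 0.0870 xax [0.182 0.983 0.002] zax [ 0.003  0.002 -1.   ]
30 [ 279  195   72   91 5138] [314.49746983 242.25184897]
45 [ 278  195   73   91 5282] [314.41461568 241.8159788 ]
[(160, 187, [129, 131, 131, 133, 132, 132, 133, 132, 133, 131, 188, 187, 186, 186, 186]), (175, 171, [130, 130, 130, 131, 131, 132, 132, 132, 131, 132, 132, 186, 186, 185, 185]), (190, 133, [130, 129, 130, 131, 131, 131, 132, 132, 131, 132, 133, 132, 185, 185, 184]), (205, 131, [130, 128, 129, 129, 130, 78, 42, 20, 18, 23, 116, 131, 183, 184, 184]), (220, 126, [130, 130, 131, 129, 126, 23, 10, 17, 16, 14, 21, 130, 130, 183, 183]), (235, 22, [131, 130, 121, 124, 22, 18, 19, 18, 18, 18, 17, 29, 130, 167, 182]), (250, 19, [132, 131, 131, 132, 17, 19, 18, 17, 18, 18, 18, 23, 131, 131, 182]), (265, 101, [130, 130, 131, 132, 101, 18, 17, 19, 18, 19, 17, 130, 132, 131, 183]), (280, 132, [186, 157, 131, 132, 130, 130, 18, 19, 18, 19, 132, 132, 157, 145, 172]), (295, 182, [183, 185, 173, 165, 177, 188, 185, 185, 131, 130, 166, 178, 165, 132, 173])]
```

```bash
python3 - <<'E'
from h import *
s=st()
p=ray("wrist",315,249.5,.064);print(p.round(4),tool(p+[0,0,.0096]-s["ee_pos"]).round(4))
E
```

```text
t 10.2 pos [0.4035 0.1307 0.1458] F [0.  0.1 0.3] w 0.0872 xax [0.181 0.983 0.002] zax [ 0.003  0.002 -1.   ]
[0.4004 0.134  0.064 ] [ 0.0024 -0.0039  0.0722]
```

>>> step_arm(commands=[[0.0025,-0.0035,0.02,0,0,0],[0,0,0.025,0,0,0],[0,0,0.02,0,0,0],[0,0,0.007,0,0,0],[0,0,0,0,0,0],[0,0,0,0,0,0]])

```text
time: 10.85
ee_pos: [0.4001, 0.1339, 0.0729]
eef_rot: [0.768, 0.64, 0.001, 0.0]
ft_force: [0.1, -0.0, -0.1]
width: 0.0869
```

>>> step_arm(commands=[[0,0,0,0,0,0],[0,0,0,0,0,0],[0,0,0,0,0,0],[0,0,0,0,0,0],[0,0,0,0,0,0],[0,0,0,0,0,0],[0,0,0,0,0,0]], gripper=0)

```text
time: 11.55
ee_pos: [0.3992, 0.1335, 0.0716]
eef_rot: [0.768, 0.64, 0.0, -0.0]
ft_force: [-0.2, 0.4, -0.2]
width: 0.0446
```

>>> step_arm(commands=[[0,0,-0.05,0,0,0],[0,0,-0.05,0,0,0],[0,0,-0.05,0,0,0],[0,0,-0.05,0,0,0],[-0.042,0.01,0,0,0,0],[-0.042,0.014,0,0,0,0],[-0.042,0.016,0,0,0,0],[-0.042,0.016,0,0,0,0],[-0.042,0.016,0,0,0,0],[-0.042,0.017,0,0,0,0],[-0.042,0.017,0,0,0,0],[-0.042,0.017,0,0,0,0]])

```text
time: 12.75
ee_pos: [0.4594, -0.221, 0.2719]
eef_rot: [0.768, 0.64, 0.001, 0.0]
ft_force: [0.4, 0.8, -1.4]
width: 0.0446
```

>>> step_arm(commands=[[-0.042,0.017,0,0,0,0],[-0.042,0.017,0,0,0,0],[0,0,0.04,0,0,0],[0,0,0.05,0,0,0],[0,0,0.04,0,0,0],[0,0,0.02,0,0,0],[0,0,0,0,0,0],[0,0,0,0,0,0]])

```text
time: 13.55
ee_pos: [0.4778, -0.3083, 0.1222]
eef_rot: [0.768, 0.64, -0.0, 0.0]
ft_force: [1.1, -0.5, 0.2]
width: 0.044
```

```bash
python3 - <<'E'
from h import *
s=st();c=get_calibration("wrist")
cv2.imwrite("pics/w7.png",camera("wrist")[:,:,::-1])
print(tool(np.array([.4775,-.3125,.1])-[*s["ee_pos"][:2],.1]).round(4))
E
```

```text
t 13.6 pos [ 0.4778 -0.3083  0.1222] F [ 1.1 -0.5  0.2] w 0.0440 xax [ 0.181  0.983 -0.   ] zax [-0. -0. -1.]
[-0.0042  0.0005  0.    ]
```

View pics/w7.png

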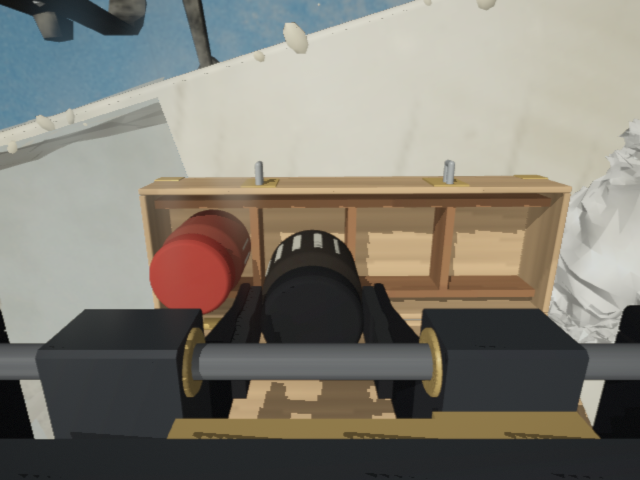

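Red stands upright in the end pocket (cap at (190,275)), and black hangs over pocket 2. Rim corners are at (142,190) and (569,188), staple tips at (259,163) and (449,161), and divider tops at columns 257, 351 and 443 on row 207.

```bash
python3 - <<'E'
from h import *
s=st();c=get_calibration("wrist")
p=fit([(-42,-123.5,40,142,190),(-42,123.5,40,569,188),(-56,-55,37,259,163),(-56,55,37,449,161),(-27.5,-60,28,257,207),(-27.5,0,28,351,207),(-27.5,60,28,443,207)],c)
for y in(-90,-30,30):q=W(p,(0,y,4));print(y,q.round(4),tool(q-np.r_[s["ee_pos"][:2],.004]).round(4))
E
```

```text
t 13.6 pos [ 0.4783 -0.3085  0.1229] F [ 0.2 -0.1 -0.9] w 0.0445 xax [ 0.181  0.984 -0.   ] zax [ 0.001 -0.001 -1.   ]
[ 0.4841 -0.2846 -0.1773] [[-4.9, -1.1], [1.8, -1.2], [-2.3, -0.1], [2.0, 0.9], [-4.4, 1.2], [0.1, 0.8], [6.7, 0.3]]
-90 [ 0.4682 -0.3732  0.004 ] [-0.0654  0.0018  0.    ]
-30 [ 0.4788 -0.3142  0.004 ] [-0.0054  0.0015  0.    ]
30 [ 0.4894 -0.2551  0.004 ] [ 0.0546  0.0013 -0.    ]
```

>>> step_arm(commands=[[-0.004,0.0005,0.005,0,0,0],[0,0,0.007,0,0,0],[0,0,0.006,0,0,0],[0,0,0.004,0,0,0],[0,0,0.004,0,0,0],[0,0,0.004,0,0,0],[0,0,0,0,0,0]])

```text
time: 14.3
ee_pos: [0.4773, -0.3118, 0.091]
eef_rot: [0.768, 0.64, -0.0, -0.0]
ft_force: [0.3, 0.4, -0.9]
width: 0.0444
```

>>> step_arm(commands=[[0,0,0.005,0,0,0],[0,0,0.004,0,0,0],[0,0,0.003,0,0,0],[0,0,0.002,0,0,0],[0,0,0,0,0,0]])

```text
time: 14.8
ee_pos: [0.4773, -0.312, 0.0773]
eef_rot: [0.768, 0.64, -0.0, -0.0]
ft_force: [-1.2, 0.2, -1.4]
width: 0.0443
```

>>> step_arm(commands=[[0,0,0,0,0,0],[0,0,0,0,0,0],[0,0,0,0,0,0],[0,0,-0.01,0,0,0],[0,0,-0.03,0,0,0],[0,0,-0.05,0,0,0],[0,0,-0.05,0,0,0],[0,0,-0.05,0,0,0],[0,0,0,0,0,0]], gripper=0.62)

```text
time: 15.7
ee_pos: [0.479, -0.3143, 0.2748]
eef_rot: [0.769, 0.64, 0.002, 0.004]
ft_force: [0.2, -0.7, -1.1]
width: 0.0539
```

>>> step_arm(commands=[[0.042,-0.02,0,0,0,0],[0.042,-0.02,0,0,0,0],[0.042,-0.016,0,0,0,0],[0.042,-0.015,0,0,0,0],[0.042,-0.015,0,0,0,0],[0.042,-0.012,0,0,0,0],[0.042,-0.012,0,0,0,0],[0.042,-0.011,0,0,0,0],[0,0,0,0,0,0],[0,0,0,0,0,0],[0,0,0,0,0,0]], gripper=1)

```text
time: 16.8
ee_pos: [0.4193, 0.0391, 0.2678]
eef_rot: [0.769, 0.639, 0.0, -0.0]
ft_force: [-0.1, 0.5, -0.4]
width: 0.0872
```

```bash
cat >> h.py <<'E'
def green():
    s=st();c=get_calibration("wrist");im=camera("wrist")[:,:,::-1].copy();cv2.imwrite("pics/wg%d.png"%(s["time"]*10),im)
    hsv=cv2.cvtColor(im,cv2.COLOR_BGR2HSV);m=cv2.inRange(hsv,(50,110,40),(90,255,255))
    n,l,S,C=cv2.connectedComponentsWithStats(m);i=1+S[1:,4].argmax();print(S[i],C[i])
    r=S[i][2]/2;u=S[i][0]+r-.5;v=S[i][1]+S[i][3]-r
    for vv in(v,):p=ray("wrist",u,vv,.064,c);print((u,vv),p.round(4),tool(p+[0,0,.009]-s["ee_pos"]).round(4))
E
python3 -c "
from h import *
green()"
```

```text
t 16.8 pos [0.4193 0.0391 0.2678] F [-0.1  0.5 -0.4] w 0.0872 xax [0.182 0.983 0.   ] zax [ 0.  0. -1.]
[ 289  185   48   49 1821] [312.53102691 208.52388797]
(np.float64(312.5), np.float64(210.0)) [0.4211 0.0399 0.064 ] [0.001  0.0016 0.1948]
```

>>> step_arm(commands=[[0.001,0.0015,0.04,0,0,-0.1],[0,0,0.05,0,0,-0.09],[0,0,0.035,0,0,0],[0,0,0,0,0,0],[0,0,0,0,0,0]], gripper=0.72)

```text
time: 17.35
ee_pos: [0.4212, 0.0403, 0.1436]
eef_rot: [0.705, 0.709, -0.0, 0.0]
ft_force: [-0.0, -0.9, 0.1]
width: 0.0637
```

```bash
python3 -c "
from h import *
green()";ls pics
```

```text
t 17.4 pos [0.4212 0.0403 0.1436] F [-0.  -0.9  0.1] w 0.0637 xax [-0.006  1.    -0.   ] zax [-0. -0. -1.]
[ 275  217   72   73 4133] [310.51512219 253.48028067]
(np.float64(310.5), np.float64(254.0)) [0.4194 0.0399 0.064 ] [-0.0004 -0.0019  0.0706]
c1.png
scene0.png
top0.png
top3.png
w1.png
w2.png
w3.png
w4.png
w5.png
w6.png
w7.png
wg168.png
wg173.png
```

View pics/wg173.png

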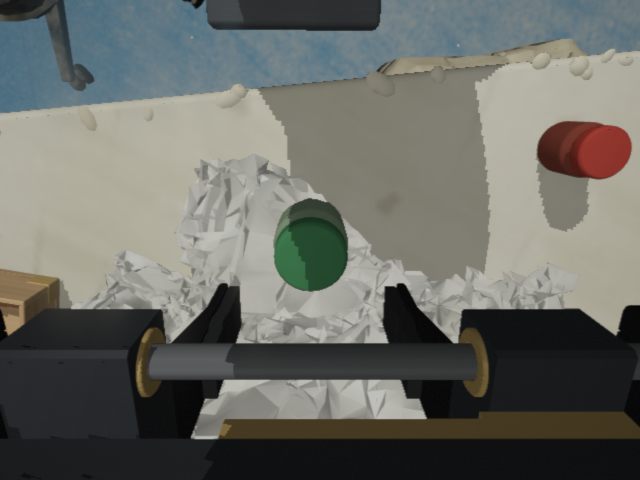

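The green cap is centred at (310.5,254). Film lies close on its left (230,200) and behind it, so I'll go down slowly with the narrow opening and watch the force.

>>> step_arm(commands=[[0,-0.001,0.02,0,0,0],[0,0,0.015,0,0,0],[0,0,0.01,0,0,0],[0,0,0.008,0,0,0],[0,0,0,0,0,0]])

```text
time: 17.9
ee_pos: [0.42, 0.041, 0.0897]
eef_rot: [0.704, 0.71, -0.0, 0.0]
ft_force: [-0.2, 0.2, -0.3]
width: 0.0627
```

>>> step_arm(commands=[[0,0,0.006,0,0,0],[0,0,0.006,0,0,0],[0,0,0.004,0,0,0],[0,0,0,0,0,0]])

```text
time: 18.3
ee_pos: [0.4196, 0.0409, 0.0731]
eef_rot: [0.704, 0.71, -0.0, -0.0]
ft_force: [0.0, 0.1, 0.5]
width: 0.0629
```

>>> step_arm(commands=[[0,0,0,0,0,0],[0,0,0,0,0,0],[0,0,0,0,0,0],[0,0,0,0,0,0],[0,0,0,0,0,0]], gripper=0)

```text
time: 18.8
ee_pos: [0.42, 0.041, 0.0738]
eef_rot: [0.704, 0.71, 0.0, 0.0]
ft_force: [-0.5, -0.6, 0.4]
width: 0.0443
```

>>> step_arm(commands=[[0,0,-0.04,0,0,0],[0,0,-0.05,0,0,0],[0,0,-0.05,0,0,0.1],[0,0,-0.06,0,0,0.09],[-0.035,0.009,0,0,0,0],[-0.04,0.018,0,0,0,0],[-0.04,0.019,0,0,0,0],[-0.04,0.019,0,0,0,0],[-0.04,0.019,0,0,0,0],[-0.04,0.019,0,0,0,0],[-0.0415,0.018,0,0,0,0],[0,0,0,0,0,0]])

```text
time: 20.0
ee_pos: [0.4875, -0.259, 0.2621]
eef_rot: [0.771, 0.637, -0.004, 0.001]
ft_force: [-0.9, -0.3, -1.8]
width: 0.0444
```

>>> step_arm(commands=[[0,0,0,0,0,0],[0,0,0,0,0,0],[0,0,0.05,0,0,0],[0,0,0.05,0,0,0],[0,0,0.045,0,0,0],[0,0,0,0,0,0],[0,0,0,0,0,0]])

```text
time: 20.7
ee_pos: [0.4895, -0.2518, 0.1201]
eef_rot: [0.768, 0.641, 0.001, -0.0]
ft_force: [0.5, -0.6, 0.0]
width: 0.0443
```

```bash
python3 - <<'E'
from h import *
s=st();cv2.imwrite("pics/w8.png",camera("wrist")[:,:,::-1])
print(tool(np.array([.4887,-.2530,.1])-[*s["ee_pos"][:2],.1]).round(4))
E
```

```text
t 20.7 pos [ 0.4895 -0.2518  0.1201] F [ 0.5 -0.6  0. ] w 0.0443 xax [0.179 0.984 0.001] zax [ 0.001  0.001 -1.   ]
[-0.0013 -0.0005 -0.    ]
```

>>> step_arm(commands=[[-0.001,-0.001,0.005,0,0,0],[0,0,0.006,0,0,0],[0,0,0.005,0,0,0],[0,0,0.004,0,0,0],[0,0,0.004,0,0,0],[0,0,0.003,0,0,0],[0,0,0,0,0,0]])

```text
time: 21.45
ee_pos: [0.4875, -0.2536, 0.0911]
eef_rot: [0.768, 0.64, -0.0, -0.0]
ft_force: [0.6, 0.9, -1.5]
width: 0.0445
```

>>> step_arm(commands=[[0,0,0.005,0,0,0],[0,0,0.004,0,0,0],[0,0,0.003,0,0,0],[0,0,0,0,0,0],[0,0,0,0,0,0]])

```text
time: 21.95
ee_pos: [0.4877, -0.2537, 0.0796]
eef_rot: [0.768, 0.64, -0.0, -0.0]
ft_force: [-0.1, 0.6, -0.8]
width: 0.0445
```

>>> step_arm(commands=[[0,0,0,0,0,0],[0,0,0,0,0,0],[0,0,0,0,0,0],[0,0,-0.01,0,0,0],[0,0,-0.03,0,0,0],[0,0,-0.05,0,0,0],[0,0,-0.05,0,0,0],[0,-0.05,-0.05,0,0,0],[0,-0.03,-0.01,0,0,0],[0,0,0,0,0,0],[0,0,0,0,0,0],[0,0,0,0,0,0]], gripper=0.62)

```text
time: 23.15
ee_pos: [0.4316, -0.2419, 0.2615]
eef_rot: [0.768, 0.64, -0.0, 0.0]
ft_force: [0.1, 0.7, 0.3]
width: 0.0539
```

```bash
python3 - <<'E'
from h import *
s=st();cv2.imwrite("pics/w9.png",camera("wrist")[:,:,::-1]);cv2.imwrite("pics/sc9.png",camera("scene")[:,:,::-1])
E
```

```text
t 23.1 pos [ 0.4316 -0.2419  0.2615] F [0.1 0.7 0.3] w 0.0539 xax [ 0.18   0.984 -0.001] zax [-0.    -0.001 -1.   ]
```

View pics/w9.png

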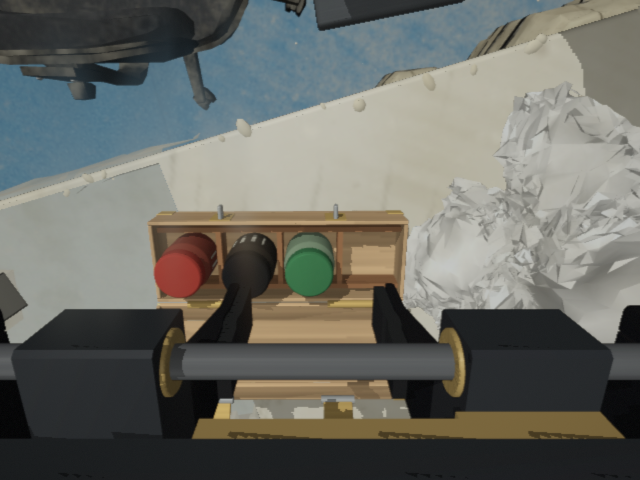

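All three jars stand upright in pockets 1 to 3: red (185,270), black (250,265) and green (310,265). Next I'll get the lid angle from its edge (row about 398) and check the room behind it for the mugs.

```bash
python3 - <<'E'
from h import *
s=st();c=get_calibration("wrist")
p=fit([(-42,-123.5,40,150,220),(-42,123.5,40,407,220),(-56,-55,37,221,206),(-56,55,37,336,205),(42,123.5,40,402,303)],c)
P=np.array([.4835,-.284,-.18])
for th in(1.9,2.0,2.1,2.15):print(th,[proj("wrist",W(P,(42-84*np.cos(th),y,40+84*np.sin(th))),c).round(0).tolist() for y in(-50,0,50)])
Rz=np.array([[np.cos(P[2]),np.sin(P[2])],[-np.sin(P[2]),np.cos(P[2])]])
def cf(X):return (Rz@(X[:2]-P[:2])*1e3).round(0)
for u,v in[(360,163),(413,172),(360,145),(413,155),(385,158),(352,185),(381,183)]:print(u,v,[cf(ray("top",u,v,z)).tolist() for z in(0,.1,.15)])
print(s["joint_positions"].round(2),np.round(W(P,(140,0,200)),3))
im=cv2.imread("pics/top3.png");o=cv2.resize(im[120:260,310:470],None,fx=4.5,fy=4.2,interpolation=cv2.INTER_CUBIC);cv2.imwrite("pics/c9.png",o)
E
```

```text
t 23.2 pos [ 0.4314 -0.2424  0.2611] F [0.6 0.4 0.5] w 0.0539 xax [ 0.181  0.983 -0.003] zax [-0.002 -0.003 -1.   ]
[ 0.4823 -0.2846 -0.1852] [[-3.3, 0.2], [2.1, 1.1], [-1.9, -0.8], [0.4, 0.6], [0.8, -0.9]]
1.9 [[215.0, 375.0], [274.0, 375.0], [334.0, 375.0]]
2.0 [[216.0, 381.0], [275.0, 381.0], [334.0, 381.0]]
2.1 [[218.0, 385.0], [276.0, 385.0], [333.0, 385.0]]
2.15 [[219.0, 387.0], [276.0, 387.0], [333.0, 387.0]]
360 163 [[256.0, 5.0], [215.0, 14.0], [195.0, 18.0]]
413 172 [[209.0, -201.0], [171.0, -182.0], [152.0, -172.0]]
360 145 [[332.0, 0.0], [288.0, 10.0], [266.0, 14.0]]
413 155 [[281.0, -207.0], [239.0, -187.0], [218.0, -177.0]]
385 158 [[273.0, -95.0], [232.0, -81.0], [211.0, -74.0]]
352 185 [[165.0, 41.0], [129.0, 48.0], [111.0, 52.0]]
381 183 [[169.0, -73.0], [133.0, -59.0], [115.0, -53.0]]
[-0.72 -0.02  1.15  1.81  0.02  1.34  1.82] [ 0.621 -0.309  0.2  ]
```

View pics/sc9.png

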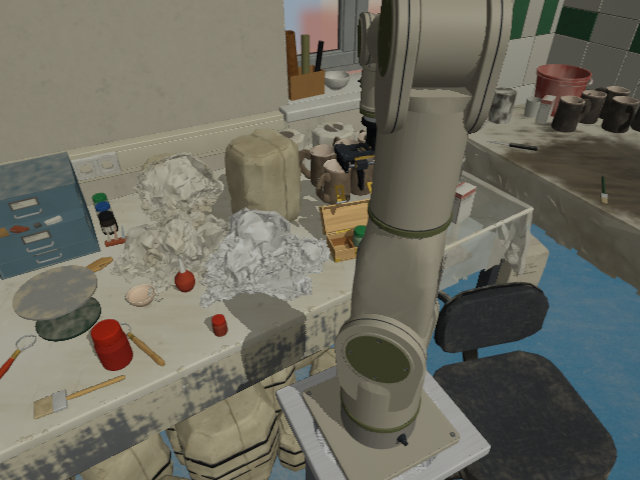

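Same scene from the side: the mugs behind start about 215 mm behind the case centre, and the hasps stand up. I'll go behind the lid with a quarter turn, so the gripper body fits between the hasps and stays above the mugs.

>>> step_arm(commands=[[-0.006,0.04,-0.02,0,0,0],[-0.006,0.04,-0.02,0,0,0],[-0.006,0.04,0,0,0,0],[-0.006,0.04,0,0,0,0],[-0.007,0.04,0,0,0,0],[0,0,0,0,0,-0.14],[0,0,0,0,0,-0.14],[0,0,0,0,0,-0.14],[0,0,0,0,0,-0.14],[0,0,0,0,0,-0.14],[0,0,0,0,0,-0.14],[0,0,0,0,0,-0.14]], gripper=0)

```text
time: 24.45
ee_pos: [0.5993, -0.3067, 0.2724]
eef_rot: [0.49, 0.872, 0.001, -0.023]
ft_force: [-0.1, -0.5, -2.0]
width: 0.0006
```

>>> step_arm(commands=[[0,0,0,0,0,-0.14],[0,0,0,0,0,-0.14],[0,0,0,0,0,-0.14],[0,0,0,0,0,-0.14],[0,0,0,0,0,-0.03],[0,0,0,0,0,0],[0,0,0,0,0,0],[0,0,0,0,0,0]])

```text
time: 25.25
ee_pos: [0.5959, -0.3015, 0.2491]
eef_rot: [0.372, 0.927, -0.0, -0.049]
ft_force: [-0.1, 0.4, 0.3]
width: 0.0003
```

```bash
cat >> h.py <<'E'
P=np.array([.4835,-.284,-.18])
def cpos():
    s=st();X=np.array(s["ee_pos"]);a=P[2];Rz=np.array([[np.cos(a),np.sin(a)],[-np.sin(a),np.cos(a)]])
    print("case",(Rz@(X[:2]-P[:2])*1e3).round(1),(X[2]*1e3).round(1),"caseF",(Rz@np.array(s["ft_force"])[:2]).round(1),"q",s["joint_positions"].round(2));return s
E
python3 - <<'E'
from h import *
s=cpos();cv2.imwrite("pics/w10.png",camera("wrist")[:,:,::-1])
E
```

```text
t 25.2 pos [ 0.5959 -0.3015  0.2491] F [-0.1  0.4  0.3] w 0.0003 xax [-0.719  0.69   0.09 ] zax [-0.091  0.036 -0.995]
case [113.7   2.9] 249.1 caseF [-0.1  0.4] q [ 0.78  0.57 -0.6   1.19  0.29  1.57  2.6 ]
```

View pics/w10.png

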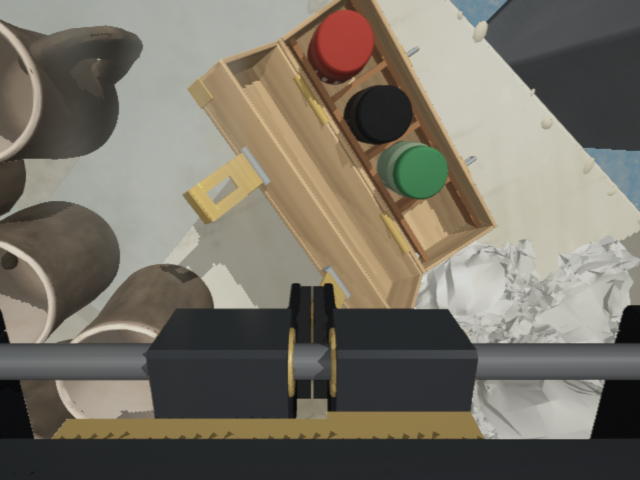

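The picture shows joint 7 at its stop (2.60 rad) with the turn stopped short and the tool tilted 5°. The jars are upright, with mugs at left and the hasps at (215,190) and (335,285). I need the turn in the other direction.

```bash
cat >> h.py <<'E'
def rel(ang_deg):
    "rotvec (tool) untilt, then z turn to put tool x at ang"
    s=read_state();R=Ro.from_quat(s["eef_rot"]);z=R.as_matrix()[:,2];ax=np.cross(z,[0,0,-1]);n=np.linalg.norm(ax)
    w=ax/max(n,1e-9)*np.arcsin(n);R2=Ro.from_rotvec(w)*R;x=R2.as_matrix()[:,0]
    a=np.degrees(np.arctan2(x[1],x[0]));print("untilt tool",R.inv().apply(w).round(3),"ang",a.round(1),"then rz",np.radians((a-ang_deg)).round(3))
E
python3 -c "
from h import *
rel(-10.3)"
```

```text
untilt tool [-0.038 -0.09  -0.   ] ang 136.3 then rz 2.559
```

>>> step_arm(commands=[[0,0,0,0,0,0.14],[0,0,0,0,0,0.14],[0,0,0,0,0,0.14],[0,0,0,0,0,0.14],[0,0,0,0,0,0.14],[0,0,0,0,0,0.14],[0,0,0,0,0,0.14],[0,0,0,0,0,0.14],[0,0,0,0,0,0.14],[0,0,0,0,0,0.14],[0,0,0,0,0,0],[0,0,0,0,0,0]])

```text
time: 26.5
ee_pos: [0.5961, -0.301, 0.2503]
eef_rot: [0.88, 0.472, -0.032, -0.036]
ft_force: [0.6, 0.3, 0.5]
width: 0.0003
```

```bash
python3 -c "
from h import *
cpos();rel(-10.3)"
```

```text
t 26.5 pos [ 0.5961 -0.301   0.2503] F [0.6 0.3 0.5] w 0.0003 xax [ 0.553  0.833 -0.022] zax [-0.09   0.034 -0.995]
case [113.8   3.4] 250.3 caseF [0.5 0.4] q [ 0.63  0.52 -0.36  1.2   0.17  1.54  1.28]
untilt tool [-0.094  0.022 -0.   ] ang 56.4 then rz 1.164
```

>>> step_arm(commands=[[0,0,0,-0.094,0.022,0],[0,0,0,0,0,0.14],[0,0,0,0,0,0.14],[0,0,0,0,0,0.14],[0,0,0,0,0,0.14],[0,0,0,0,0,0.14],[0,0,0,0,0,0.14],[0,0,0,0,0,0.14],[0,0,0,0,0,0.14],[0,0,0,0,0,0.044],[0,0,0,0,0,0],[0,0,0,0,0,0]])

```text
time: 27.7
ee_pos: [0.5959, -0.3012, 0.2501]
eef_rot: [0.996, -0.09, 0.0, -0.0]
ft_force: [-1.2, -0.2, -0.1]
width: 0.0004
```

```bash
python3 -c "
from h import *
s=cpos();rel(-10.3);print(tool(W(P,(140,0,250))-s['ee_pos']).round(4))"
```

```text
t 27.7 pos [ 0.5959 -0.3012  0.2501] F [-1.2 -0.2 -0.1] w 0.0004 xax [ 0.984 -0.18  -0.   ] zax [ 0.  0. -1.]
case [113.7   3.2] 250.1 caseF [-1.2 -0.4] q [ 0.54  0.43 -0.19  1.31  0.08  1.41  0.17]
untilt tool [-0.  0. -0.] ang -10.4 then rz -0.001
[0.0263 0.0031 0.0001]
```

>>> step_arm(commands=[[0.025,0.003,0,0,0,0],[0,0,0.04,0,0,0],[0,0,0.04,0,0,0],[0,0,0.03,0,0,0],[0,0,0.01,0,0,0],[0,0,0.01,0,0,0],[0,0,0,0,0,0]])

```text
time: 28.4
ee_pos: [0.62, -0.3089, 0.1201]
eef_rot: [0.996, -0.092, 0.0, -0.0]
ft_force: [0.2, 0.5, 0.6]
width: 0.0005
```

>>> step_arm(commands=[[0,0,0.006,0,0,0],[0,0,0.006,0,0,0],[0,0,0.006,0,0,0],[0,0,0.004,0,0,0],[0,0,0.003,0,0,0],[0,0,0,0,0,0]])

```text
time: 29.0
ee_pos: [0.6197, -0.3087, 0.0945]
eef_rot: [0.996, -0.092, -0.0, -0.0]
ft_force: [0.1, 0.6, 0.1]
width: 0.0003
```

```bash
python3 -c "
from h import *
s=cpos()"
```

```text
t 29.0 pos [ 0.6197 -0.3087  0.0945] F [0.1 0.6 0.1] w 0.0003 xax [ 0.983 -0.183 -0.001] zax [-0.001  0.001 -1.   ]
case [1.384e+02 1.000e-01] 94.5 caseF [-0.   0.6] q [ 0.53  0.59 -0.19  1.41  0.11  1.15  0.14]
```

>>> step_arm(commands=[[-0.005,0,0,0,0,0],[-0.005,0,0,0,0,0],[-0.006,0,0,0,0,0],[-0.006,0,-0.001,0,0,0],[-0.006,0,-0.001,0,0,0],[-0.006,0,-0.001,0,0,0],[-0.006,0,-0.001,0,0,0],[-0.006,0,-0.001,0,0,0],[0,0,0,0,0,0]])

```text
time: 29.9
ee_pos: [0.5865, -0.3027, 0.1114]
eef_rot: [0.996, -0.091, 0.015, 0.003]
ft_force: [26.2, -5.3, 33.0]
width: 0.0003
```

```bash
python3 -c "
from h import *
s=cpos()"
```

```text
t 29.9 pos [ 0.5865 -0.3027  0.1114] F [26.2 -5.3 33. ] w 0.0003 xax [ 0.983 -0.182  0.031] zax [ 0.03 -0.01 -1.  ]
case [104.6   0. ] 111.4 caseF [26.7 -0.5] q [ 0.56  0.49 -0.2   1.53  0.1   1.1   0.16]
```

```bash
python3 - <<'E'
from h import *
c=get_calibration("wrist");a=camera("wrist")[:,:,::-1];b=camera("scene")[:,:,::-1];np.save("c11.npy",c,allow_pickle=True)
o=np.hstack([cv2.resize(a,(480,360)),cv2.resize(b[130:290,270:480],(320,244))[:244].copy() if 0 else cv2.copyMakeBorder(cv2.resize(b[130:290,290:500],(320,244)),0,116,0,0,0)])
cv2.imwrite("pics/w11.png",o)
E
```

```text
(no output)
```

View pics/w11.png

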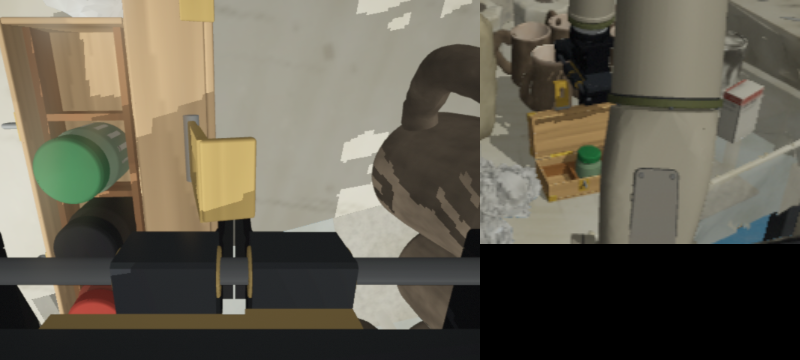

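The lid hardly moved: its edge is at about column 280 (full frame) and the fingers are just behind it. I'll compare with projections.

```bash
python3 - <<'E'
from h import *
c=np.load("c11.npy",allow_pickle=True).item()
for th in(1.6,1.7,1.8,1.9,2.0,2.1,2.2):
    H=np.array([42,0,40.]);e1=np.array([-np.cos(th),0,np.sin(th)]);e2=np.array([np.sin(th),0,np.cos(th)])
    f=lambda a,b,y:proj("wrist",W(P,H+e1*a+e2*b+[0,y,0]),c).round(0).tolist()
    print(th,"rim",f(84,0,70),"corner",f(84,36,70),"haspL hinge",f(87.5,24,55),"rim123",f(84,0,123))
print("tip",proj("wrist",W(P,(104.6,0,92)),c))
s=cpos()
E
```

```text
1.6 rim [121.0, 157.0] corner [236.0, 156.0] haspL hinge [200.0, 205.0] rim123 [92.0, -37.0]
1.7 rim [148.0, 157.0] corner [262.0, 155.0] haspL hinge [228.0, 202.0] rim123 [124.0, -36.0]
1.8 rim [176.0, 156.0] corner [285.0, 153.0] haspL hinge [254.0, 200.0] rim123 [156.0, -34.0]
1.9 rim [203.0, 155.0] corner [306.0, 151.0] haspL hinge [277.0, 196.0] rim123 [187.0, -31.0]
2.0 rim [228.0, 154.0] corner [322.0, 149.0] haspL hinge [298.0, 193.0] rim123 [216.0, -27.0]
2.1 rim [252.0, 153.0] corner [336.0, 147.0] haspL hinge [315.0, 190.0] rim123 [243.0, -23.0]
2.2 rim [273.0, 151.0] corner [347.0, 146.0] haspL hinge [330.0, 186.0] rim123 [267.0, -18.0]
tip [309.23810453 305.65207797]
t 30.0 pos [ 0.5865 -0.3027  0.1114] F [25.7 -4.1 33.1] w 0.0007 xax [ 0.983 -0.181  0.03 ] zax [ 0.029 -0.01  -1.   ]
case [104.7   0. ] 111.4 caseF [26.   0.6] q [ 0.56  0.49 -0.2   1.53  0.1   1.1   0.16]
```

The lid is now at about 1.8 (hasp hinge at column 257, corner at 284), so it is turning. The 33 N upward force is pad friction, since I pushed straight instead of along the arc. I'll relieve it and follow the arc.

>>> step_arm(commands=[[0,0,-0.006,0,0,0],[0,0,-0.006,0,0,0],[-0.002,0,-0.004,0,0,0],[0,0,0,0,0,0]])

```text
time: 30.4
ee_pos: [0.5751, -0.3007, 0.1191]
eef_rot: [0.996, -0.092, 0.004, 0.001]
ft_force: [6.5, -1.7, 7.7]
width: 0.0003
```

```bash
python3 -c "
from h import *
s=cpos()"
```

```text
t 30.4 pos [ 0.5751 -0.3007  0.1191] F [ 6.5 -1.7  7.7] w 0.0003 xax [ 0.983 -0.183  0.008] zax [ 0.007 -0.002 -1.   ]
case [93.1 -0. ] 119.1 caseF [ 6.7 -0.5] q [ 0.56  0.47 -0.2   1.53  0.1   1.14  0.16]
```

>>> step_arm(commands=[[-0.005,0,-0.003,0,0,0],[-0.005,0,-0.003,0,0,0],[-0.006,0,-0.002,0,0,0],[-0.006,0,-0.002,0,0,0],[-0.006,0,-0.001,0,0,0],[-0.006,0,0,0,0,0],[0,0,0,0,0,0]])

```text
time: 31.1
ee_pos: [0.5409, -0.2945, 0.1299]
eef_rot: [0.996, -0.092, 0.003, 0.001]
ft_force: [3.8, -0.4, 7.1]
width: 0.0005
```

```bash
python3 -c "
from h import *
s=cpos()"
```

```text
t 31.1 pos [ 0.5409 -0.2945  0.1299] F [ 3.8 -0.4  7.1] w 0.0005 xax [ 0.983 -0.184  0.007] zax [ 0.006 -0.002 -1.   ]
case [58.4 -0. ] 129.9 caseF [3.8 0.3] q [ 0.58  0.4  -0.2   1.62  0.09  1.13  0.18]
```

>>> step_arm(commands=[[-0.007,0,0,0,0,0],[-0.007,0,0.001,0,0,0],[-0.006,0,0.001,0,0,0],[-0.006,0,0.002,0,0,0],[-0.006,0,0.002,0,0,0],[-0.005,0,0.003,0,0,0],[0,0,0,0,0,0]])

```text
time: 31.8
ee_pos: [0.5025, -0.2874, 0.1191]
eef_rot: [0.996, -0.092, 0.001, 0.0]
ft_force: [-0.3, 0.1, 2.7]
width: 0.0006
```

```bash
python3 -c "
from h import *
s=cpos()"
```

```text
t 31.8 pos [ 0.5025 -0.2874  0.1191] F [-0.3  0.1  2.7] w 0.0006 xax [ 0.983 -0.184  0.001] zax [ 0.001 -0.001 -1.   ]
case [19.3  0.1] 119.1 caseF [-0.3  0.1] q [ 0.61  0.34 -0.2   1.72  0.08  1.09  0.2 ]
```

>>> step_arm(commands=[[-0.005,0,0.004,0,0,0],[-0.005,0,0.004,0,0,0],[-0.005,0,0.004,0,0,0],[-0.004,0,0.005,0,0,0],[-0.003,0,0.005,0,0,0],[-0.001,0,0.003,0,0,0],[0,0,0,0,0,0]])

```text
time: 32.5
ee_pos: [0.48, -0.2831, 0.0953]
eef_rot: [0.996, -0.092, 0.0, 0.0]
ft_force: [-12.0, 3.7, 26.4]
width: 0.0004
```

```bash
python3 -c "
from h import *
s=cpos()"
```

```text
t 32.5 pos [ 0.48   -0.2831  0.0953] F [-12.    3.7  26.4] w 0.0004 xax [ 0.983 -0.184  0.001] zax [ 0. -0. -1.]
case [-3.6  0.3] 95.3 caseF [-12.5   1.5] q [ 0.62  0.32 -0.2   1.8   0.07  1.03  0.21]
```

Tip at 76.3 mm, matching the shut height of 76. Next I'll press near the front edge.

>>> step_arm(commands=[[0,0,-0.008,0,0,0],[-0.012,0,0,0,0,0],[-0.012,0,0,0,0,0],[0,0,0.004,0,0,0],[0,0,0.004,0,0,0],[0,0,0.001,0,0,0],[0,0,0,0,0,0]])

```text
time: 33.2
ee_pos: [0.4553, -0.2785, 0.0951]
eef_rot: [0.996, -0.093, -0.001, -0.0]
ft_force: [-24.2, 10.6, 48.6]
width: 0.0004
```

```bash
python3 -c "
from h import *
s=cpos()"
```

```text
t 33.2 pos [ 0.4553 -0.2785  0.0951] F [-24.2  10.6  48.6] w 0.0004 xax [ 0.983 -0.184 -0.003] zax [-0.003  0.    -1.   ]
case [-28.7   0.4] 95.1 caseF [-25.7   6.1] q [ 0.64  0.28 -0.2   1.86  0.07  1.01  0.23]
```

The lid is shut: tip at 76.1 mm over the front edge. Next I'll back off, turn a quarter back and look at the hasps.

>>> step_arm(commands=[[0,0,-0.01,0,0,0],[0,0,-0.04,0,0,0],[0,0,-0.04,0,0,0],[0,0,-0.04,0,0,0],[-0.02,0,-0.02,0,0,-0.14],[-0.02,0,0,0,0,-0.14],[0,0,0,0,0,-0.14],[0,0,0,0,0,-0.14],[0,0,0,0,0,-0.14],[0,0,0,0,0,-0.14],[0,0,0,0,0,-0.14],[0,0,0,0,0,-0.14]])

```text
time: 34.4
ee_pos: [0.417, -0.2738, 0.2413]
eef_rot: [0.891, 0.453, 0.0, -0.001]
ft_force: [-0.6, 0.2, -0.5]
width: 0.0007
```

>>> step_arm(commands=[[0,0,0,0,0,-0.14],[0,0,0,0,0,-0.14],[0,0,0,0,0,-0.14],[0,0,0,0,0,-0.03],[0,0,0,0,0,0],[0,0,0,0,0,0],[0,0,0,0,0,0]])

```text
time: 35.1
ee_pos: [0.4171, -0.2739, 0.2419]
eef_rot: [0.77, 0.638, 0.0, -0.0]
ft_force: [0.5, 0.9, 0.5]
width: 0.0007
```

```bash
python3 - <<'E'
from h import *
s=cpos();rel(79.7);c=get_calibration("wrist");np.save("c12.npy",c,allow_pickle=True);cv2.imwrite("pics/w12.png",camera("wrist")[:,:,::-1])
E
```

```text
t 35.1 pos [ 0.4171 -0.2739  0.2419] F [0.5 0.9 0.5] w 0.0007 xax [0.186 0.982 0.001] zax [-0.     0.001 -1.   ]
case [-67.2  -1.9] 241.9 caseF [0.4 1. ] q [ 0.73  0.07 -0.25  1.77  0.02  1.3   1.86]
untilt tool [-0.    -0.001 -0.   ] ang 79.3 then rz -0.008
```

View pics/w12.png

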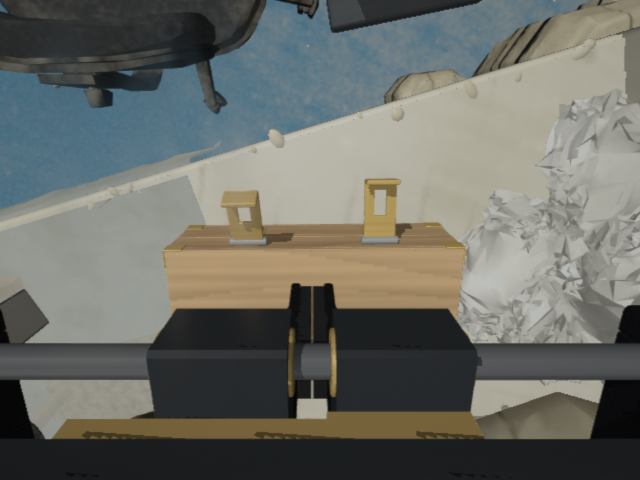

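The lid is shut with no gap. The hasps stand out: the left one's lip is at (382,180) and its hinge at (380,240), the right one's lip at (240,193) and its hinge at (247,241). I'll get their angles.

```bash
python3 - <<'E'
from h import *
c=np.load("c12.npy",allow_pickle=True).item()
p=fit([(-42,-123.5,76,165,248),(-42,123.5,76,463,247),(-42,55,64,380,241),(-42,-55,64,248,242)],c)
for q in(P,p):
  print([proj("wrist",W(q,X),c).round(0).tolist() for X in((-42,-123.5,76),(-42,123.5,76),(-42,-123.5,40),(-42,123.5,40))])
for a in(.9,1.2,1.5,1.7,1.9,2.1,2.3):
    d=np.array([-np.sin(a),-np.cos(a)]);n=np.array([-np.cos(a),np.sin(a)])
    f=lambda L,h,y:proj("wrist",W(P,(-45.5+L*d[0]+h*n[0],y,64+L*d[1]+h*n[1])),c).round(0).tolist()
    print(a,"L root",f(50,0,55),"edge",f(50,16,55),"R",f(50,0,-55),f(50,16,-55))
E
```

```text
[ 0.4816 -0.2835 -0.1839] [[-2.4, -0.5], [2.7, -0.7], [-0.8, 1.1], [0.8, 0.6]]
[[163.0, 250.0], [465.0, 248.0], [177.0, 237.0], [451.0, 235.0]]
[[163.0, 247.0], [466.0, 246.0], [177.0, 234.0], [451.0, 233.0]]
0.9 L root [375.0, 187.0] edge [378.0, 178.0] R [251.0, 188.0] [248.0, 179.0]
1.2 L root [378.0, 181.0] edge [381.0, 177.0] R [249.0, 182.0] [245.0, 178.0]
1.5 L root [381.0, 180.0] edge [384.0, 182.0] R [246.0, 181.0] [242.0, 183.0]
1.7 L root [383.0, 183.0] edge [386.0, 189.0] R [244.0, 184.0] [240.0, 190.0]
1.9 L root [385.0, 188.0] edge [388.0, 199.0] R [242.0, 189.0] [239.0, 200.0]
2.1 L root [387.0, 196.0] edge [390.0, 210.0] R [240.0, 197.0] [238.0, 212.0]
2.3 L root [388.0, 206.0] edge [391.0, 224.0] R [239.0, 207.0] [237.0, 225.0]
```

Left about 1.45, right about 1.8. The lid rim projects as for shut. Left hasp first: press down on the strap between hinge and lip, then push it in above the staple.

>>> step_arm(commands=[[0.025,-0.002,0,0,0,0],[0.026,-0.002,0,0,0,0],[0,0,0.04,0,0,0],[0,0,0.04,0,0,0],[0,0,0.04,0,0,0],[0,0,0.015,0,0,0],[0,0,0,0,0,0],[0,0,0,0,0,0]])

```text
time: 35.95
ee_pos: [0.4229, -0.223, 0.1077]
eef_rot: [0.77, 0.638, 0.0, 0.0]
ft_force: [0.8, -0.2, 0.7]
width: 0.0002
```

```bash
python3 -c "
from h import *
s=cpos()"
```

```text
t 36.0 pos [ 0.4229 -0.223   0.1077] F [ 0.8 -0.2  0.7] w 0.0002 xax [0.185 0.983 0.001] zax [ 0.001  0.    -1.   ]
case [-70.5  49.1] 107.7 caseF [ 0.8 -0.1] q [ 0.67  0.15 -0.3   1.98  0.05  1.01  1.73]
```

Tip at 89 mm. Next, press down to a tip height of about 48 mm.

>>> step_arm(commands=[[0,0,0.008,0,0,0],[0,0,0.006,0,0,0],[0,0,0.006,0,0,0],[0,0,0.005,0,0,0],[0,0,0.005,0,0,0],[0,0,0.005,0,0,0],[0,0,0.005,0,0,0],[0,0,0.003,0,0,0],[0,0,0,0,0,0]])

```text
time: 36.85
ee_pos: [0.4222, -0.2228, 0.0635]
eef_rot: [0.769, 0.639, 0.0, -0.001]
ft_force: [0.6, -0.1, -0.4]
width: 0.0006
```

```bash
python3 -c "
from h import *
s=cpos()"
```

```text
t 36.9 pos [ 0.4222 -0.2228  0.0635] F [ 0.6 -0.1 -0.4] w 0.0006 xax [0.184 0.983 0.001] zax [-0.001  0.001 -1.   ]
case [-71.2  49.3] 63.5 caseF [0.6 0. ] q [ 0.67  0.22 -0.3   2.02  0.08  0.92  1.71]
```

>>> step_arm(commands=[[0,0.003,0,0,0,0],[0,0.003,0,0,0,0],[0,0.003,0,0,0,0],[0,0.002,0,0,0,0],[0,0,0,0,0,0]])

```text
time: 37.35
ee_pos: [0.4336, -0.2249, 0.064]
eef_rot: [0.769, 0.639, 0.0, -0.0]
ft_force: [-0.3, -0.0, -1.4]
width: 0.0007
```

```bash
python3 -c "
from h import *
s=cpos()"
```

```text
t 37.4 pos [ 0.4336 -0.2249  0.064 ] F [-0.3 -0.  -1.4] w 0.0007 xax [0.184 0.983 0.001] zax [-0.     0.001 -1.   ]
case [-59.7  49.2] 64.0 caseF [-0.3 -0.1] q [ 0.66  0.24 -0.3   1.99  0.09  0.92  1.7 ]
```

>>> step_arm(commands=[[0,0.002,0,0,0,0],[0,0.002,0,0,0,0],[0,0.002,0,0,0,0],[0,0,0,0,0,0]])

```text
time: 37.75
ee_pos: [0.4342, -0.2252, 0.0631]
eef_rot: [0.77, 0.638, -0.003, -0.005]
ft_force: [-25.5, 7.1, 20.9]
width: 0.0005
```

```bash
python3 -c "
from h import *
s=cpos()"
```

```text
t 37.8 pos [ 0.4342 -0.2252  0.0631] F [-25.5   7.1  20.9] w 0.0005 xax [0.185 0.983 0.001] zax [-0.011  0.003 -1.   ]
case [-59.1  49. ] 63.1 caseF [-26.4   2.4] q [ 0.65  0.25 -0.3   1.98  0.09  0.94  1.7 ]
```

The left hasp pressed against something firm at a finger front of -49.5 mm, where the strap should lie flat. I'll back off and do the right hasp the same way.

>>> step_arm(commands=[[0,-0.008,0,0,0,0],[0,-0.008,0,0,0,0],[0,0,-0.03,0,0,0],[0,0,-0.04,0,0,0],[0,0,-0.04,0,0,0],[-0.035,0,0,0,0,0],[-0.035,0,0,0,0,0],[-0.03,0,0,0,0,0],[0,0,0,0,0,0],[0,0,0,0,0,0],[0,0,0,0,0,0]])

```text
time: 38.85
ee_pos: [0.4056, -0.3204, 0.174]
eef_rot: [0.769, 0.639, 0.0, -0.0]
ft_force: [0.2, 0.2, 0.3]
width: 0.0006
```

```bash
python3 -c "
from h import *
s=cpos();cv2.imwrite('pics/w13.png',camera('wrist')[:,:,::-1])"
```

```text
t 38.9 pos [ 0.4056 -0.3204  0.174 ] F [0.2 0.2 0.3] w 0.0006 xax [0.183 0.983 0.001] zax [ 0.001  0.001 -1.   ]
case [-70.1 -49.8] 174.0 caseF [0.2 0.3] q [ 0.78  0.16 -0.22  1.82  0.04  1.16  1.94]
```

View pics/w13.png

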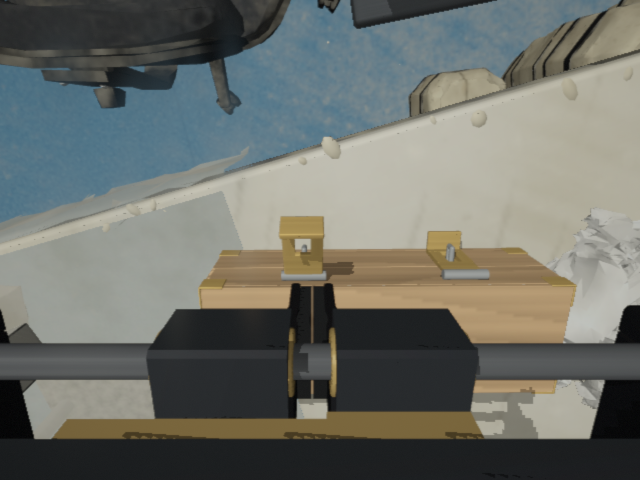

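The left hasp hangs with its slot over the staple (450,252). The right one still stands out (302,225). Next, the right hasp.

>>> step_arm(commands=[[0,-0.001,0.04,0,0,0],[0,0,0.025,0,0,0],[0,0,0.006,0,0,0],[0,0,0.006,0,0,0],[0,0,0.006,0,0,0],[0,0,0.006,0,0,0],[0,0,0.005,0,0,0],[0,0,0.005,0,0,0],[0,0,0.005,0,0,0],[0,0,0.005,0,0,0],[0,0,0.001,0,0,0],[0,0,0,0,0,0]])

```text
time: 40.1
ee_pos: [0.404, -0.3211, 0.0637]
eef_rot: [0.769, 0.639, 0.0, -0.001]
ft_force: [-0.5, -0.1, -0.1]
width: 0.0003
```

```bash
python3 -c "
from h import *
s=cpos()"
```

```text
t 40.1 pos [ 0.404  -0.3211  0.0637] F [-0.5 -0.1 -0.1] w 0.0003 xax [0.184 0.983 0.001] zax [-0.     0.001 -1.   ]
case [-71.6 -50.7] 63.7 caseF [-0.5 -0.2] q [ 0.77  0.29 -0.21  1.93  0.07  0.94  1.91]
```

>>> step_arm(commands=[[0,0.003,0,0,0,0],[0,0.003,0,0,0,0],[0,0.003,0,0,0,0],[0,0.003,0,0,0,0],[0,0.002,0,0,0,0],[0,0.001,0,0,0,0],[0,0,0,0,0,0]])

```text
time: 40.8
ee_pos: [0.4164, -0.3235, 0.0636]
eef_rot: [0.77, 0.638, -0.001, -0.003]
ft_force: [-13.9, 5.1, 10.3]
width: 0.0005
```

```bash
python3 -c "
from h import *
s=cpos()"
```

```text
t 40.8 pos [ 0.4164 -0.3235  0.0636] F [-13.9   5.1  10.3] w 0.0005 xax [0.185 0.983 0.001] zax [-0.005  0.003 -1.   ]
case [-59.  -50.9] 63.6 caseF [-14.6   2.5] q [ 0.76  0.31 -0.21  1.89  0.08  0.95  1.89]
```

>>> step_arm(commands=[[0,0.002,0,0,0,0],[0,0,0,0,0,0],[0,-0.008,0,0,0,0],[0,-0.01,0,0,0,0],[0,0,-0.03,0,0,0],[0.02,0,-0.04,0,0,0],[0.03,0,-0.04,0,0,0],[0,0,0,0,0,0],[0,0,0,0,0,0],[0,0,0,0,0,0]])

```text
time: 41.8
ee_pos: [0.4116, -0.2723, 0.173]
eef_rot: [0.77, 0.638, -0.0, -0.001]
ft_force: [0.2, -0.6, -0.1]
width: 0.0003
```

```bash
python3 -c "
from h import *
s=cpos();c=get_calibration('wrist');im=camera('wrist')[:,:,::-1]
for a in(0,.1,.2,.4):
    d=np.array([-np.sin(a),-np.cos(a)]);n=np.array([-np.cos(a),np.sin(a)])
    f=lambda L,h,y:proj('wrist',W(P,(-45.5+L*d[0]+h*n[0],y,64+L*d[1]+h*n[1])),c).round(0).tolist()
    print(a,'L edge',f(50,16,55),'root',f(50,0,55),'R edge',f(50,16,-55))
print('staple tip',proj('wrist',W(P,(-56,55,32)),c).round(0),proj('wrist',W(P,(-56,-55,32)),c).round(0))
cv2.imwrite('pics/w14.png',cv2.resize(im[180:320,150:530],None,fx=2.1,fy=2.1,interpolation=cv2.INTER_CUBIC))"
```

```text
t 41.8 pos [ 0.4116 -0.2723  0.173 ] F [ 0.2 -0.6 -0.1] w 0.0003 xax [0.185 0.983 0.001] zax [-0.001  0.001 -1.   ]
case [-72.8  -1.4] 173.0 caseF [ 0.4 -0.6] q [ 0.73  0.11 -0.25  1.88  0.03  1.16  1.85]
0 L edge [383.0, 235.0] root [382.0, 254.0] R edge [243.0, 236.0]
0.1 L edge [383.0, 230.0] root [382.0, 249.0] R edge [243.0, 231.0]
0.2 L edge [384.0, 225.0] root [382.0, 243.0] R edge [242.0, 226.0]
0.4 L edge [386.0, 216.0] root [384.0, 232.0] R edge [240.0, 217.0]
staple tip [386. 249.] [240. 250.]
```

View pics/w14.png

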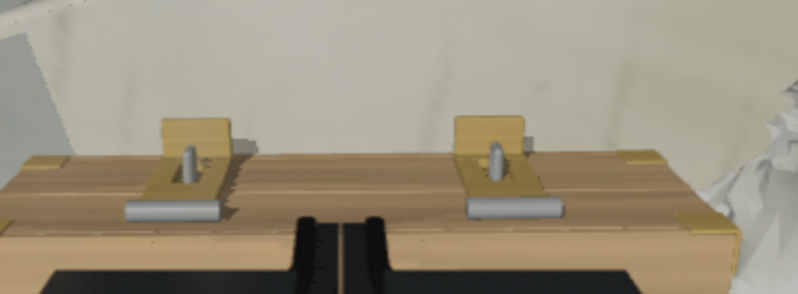

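Both lips lie where a flat hasp should: rows 235 and 237 against 235 and 236 predicted. The staples stand through the slots and the seam is closed, so I'm handing in.

```bash
python3 -c "
from bench import *
print(close_job())"
```

```text
the job is handed in; nothing more can be done
None
```

The job is handed in: the three small jars present are packed, the lid is shut and both hasps are down. It took about 42 s of the 208 s allowed.

- **Jars:** red, black and green each stand upright in a pocket of their own, in that order from the robot's right. The second green jar was not in the scene. I took the larger of the two red look-alikes. The last wrist picture before closing the lid showed all three standing.
- **Lid:** I pushed it over from behind, then pressed it down near the front edge. The fingertip height there was 76 mm, the shut height, and the front edge in the picture matched a shut case.
- **Hasps:** in the last picture both staples stand through their slots. The lip edges are at rows 235 and 237, against 235 and 236 predicted for lying flat.

Three things did not go cleanly:
- **Wrong quarter turn:** my first turn behind the case ran joint 7 to its stop, and I turned back the other way.
- **Friction on the lid push:** pushing straight built up about 42 N in the fingertips before I followed the arc.
- **Hard final press:** the last press on the lid reached about 55 N in total through the fingertips. The wrist limit is 120 N, and the 40 N limit is for the arm and gripper body, which I don't believe touched anything.

The case position measured from different pictures disagreed by about 2 mm, but no jar met resistance going into its pocket. I did not take a final picture of the rest of the table. An earlier side view showed the objects it had in view standing where they were.

I viewed 17 pictures, three over the budget of 14.

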